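# Ratchet the pole-foot nut tight between the housings of a plasma separator

## Task

The hexagon nut that holds the bag-pole foot on the separator's deck has worked loose. Take the ring wrench from the blue tray and tighten the nut clockwise in short strokes between the pump and valve housings, easing the wrench off and gently reseating it for each new bite, until its spring washer is firmly squeezed, but do not overtighten it or lean hard on the housings. Turn the nut only with the wrench, then lay the wrench back across the tray's two rests, and leave everything else where it is.

Things in the scene. Friction and masses are not known exactly. Their poses are not given: they have to be found in the camera images.
- wrench: short steel ring wrench, 182 mm, 0.26 kg. Origin on the ring's axis at its underside; z up, handle to -x. Ring 15 mm high, 44 mm outside; six-sided hole 31.6 mm across flats, corners on its x axis and every 60 deg. Handle 16 mm wide, 10 mm thick, underside 2.5 mm above the ring's, to x = -160 mm (round end 22 mm wide). Best gripped across the handle at x = -85 mm.
- nut: oiled brass hexagon nut, 30 mm across flats, 16 mm high, bevelled top. Origin on its axis at its underside; z up; corners on its x axis and every 60 deg, so the ring goes on where wrench yaw minus nut yaw is a multiple of 60 deg, with about 6 deg play. Tightens clockwise seen from above. Turns with a drag of 0.12 N m for an unknown 1.8 to 2.5 rad until it meets the spring washer under it.
- washer (a joint): turn of the nut (rad) since it met its spring washer, 0 until then. Meeting it is felt as a step from 0.12 to 0.6 N m, then 2 N m more per rad; the thread holds itself when let go. Firmly squeezed: above 0.07 (about 0.75 N m); overtightened: above 0.30 (about 1.2 N m).
- machine: white plasma separator, 445 x 400 mm, fixed. Origin on the table straight below the nut; operator's side to its -x. Deck 85 mm high; flat grey centrifuge cover on it, 6 mm high, -x of the nut; empty pole socket 36 mm wide, 155 mm high at x = 60 mm; console from x = 110 mm, 150 mm high. The seated handle fits only towards -x, about 40 deg either way of it, before its end meets a housing.
- pump_housing: white housing with three black pump heads, left (+y) of the swing; 245 x 85 x 65 mm on the deck, pump heads up to 83 mm above the deck. Origin: under its middle on the deck; the face to the wrench lies at its y = -42.5 mm, 115 mm from the nut's axis.
- valve_housing: white housing with black line clamps and a brown sensor block, right (-y) of the swing; 245 x 85 x 65 mm on the deck, clamps up to 81 mm above the deck. Origin: under its middle on the deck; the face to the wrench lies at its y = +42.5 mm, 115 mm from the nut's axis.
- tray: blue service tray, fixed, 260 x 120 mm, rim 18 mm high. Origin under its middle, long side along x. Two black rubber rests, 12 mm wide, 90 mm long (y), tops 30 mm above the table, at x = -65 and +33 mm. At the start the wrench lies along x, handle across both rests, its origin near x = 75, y = 0, z = 27.5 mm; it must lie so again.
- flat_washer: loose steel washer, 37 mm wide, 4 mm thick, lying in the tray; leave alone
- parts_box: grey box of small parts, 200 x 140 x 45 mm, fixed; it stands on the side of the machine where the tray is not
- pencil: pencil, 120 mm long, lying on the deck's front edge before the pump housing; leave alone
- screwdriver: screwdriver with orange handle lying on the table before the machine, left; leave alone
- spray_bottle: white bottle, 64 mm wide, 170 mm high, standing beside the machine, left; leave alone
- tape_roll: roll of paper tape, 84 mm wide, 25 mm high, on the table before the machine, right; leave alone
- forceps: steel forceps, 160 mm long, lying beside the machine, right; leave alone
- boss (a point): centre of the flat top of the round aluminium boss under the nut, 58 mm wide, fixed. A fully seated ring rests on it, 4 mm below the nut's underside, around the 30 mm wide spring washer. The nut's 20 mm stud ends 30 mm above this point.

How it is judged:
By the outcome, as a careful person would: the job done as asked, in the order asked, and still so for the second after the job is handed in, with the robot touching nothing.
It also fails if it takes over 72 s, if anything falls off the work surface, if the arm or the gripper's body presses on something with over 40 N, if the wrist force passes 120 N, or if a joint passes its speed limit or range.

## Robot

A 6-joint arm with a two-finger parallel gripper is mounted at the origin on the work surface. World frame = base frame: x ahead of the robot, y to its left, z up, the work surface at z = 0. Lengths are in m, angles in rad, forces in N, time in s.
With the tool pointing down it reaches from about 0.35 to 0.975 m from the base axis. Payload 4.9 kg.
Tool frame: the origin (TCP) lies midway between the tips of the shut fingers; the grasp point (between the pads) lies ctrl.tcp_to_grasp behind it (ctrl.tcp_to_grasp is the distance from the TCP to the grasp point, in m); z points along the fingers, y is the direction in which the jaws open and shut (so a half turn about z gives the same grasp; the last joint's range is limited). The gripper opens to 85 mm and grips with 20 to 120 N. Pads are 22 mm wide; open, the fingers measure 114 mm over their backs; the gripper's body (76 mm by 85 mm) begins 54 mm behind the grasp point. The pads swing forward as they close: fully open they stand 13 mm farther back than shut.
Start: joints at [1.121, 0.053, 1.613, -0, 1.476, -0.119], TCP at [0.203, 0.591, 0.231] pointing down, gripper open.
Joint ranges: [-3.01, 3.01], [-1.01, 2.22], [0.06, 2.58], [-1.02, 4.17], [0.09, 2.62], [-3.14, 3.14]. Speed limits (rad/s): [2.57, 2.57, 3.14, 3.14, 3.14, 3.14].

## Interface

Orientations are given as a rotation vector (axis times angle).
In Python, from station import ctrl, get_image, calibration, finish_job, models gives the robot as it stands.
- The arm moves only by the shell command python3 -m creep 'ROWS' [FORCE]. ROWS is JSON, a list of rows, each a list of 7 numbers: the opening, from 0 (shut) to 1 (fully open), then the shift along the tool's x, y, z in m, then the turn, a rotation vector about the tool's x, y, z in degrees. A call has 1 to 20 rows; each row shifts and turns the commanded pose from where the row before left it, along the tool's axes as they then stand; what a row does not reach is not made up. A row lasts 1/10 s, in which the tool goes at most 50 mm and 8.59 degrees, less where a joint would pass 70% of its speed; a pose out of reach is approached as far as the arm can. A call with a gripper value outside its range is refused whole. The fingers move at their own pace and stop on an object; FORCE is the grip in N (left out, the last holds). Time passes only in rows, so rows that do not move let the fingers close. It gives the time, the measured TCP pose, the force and the opening at its end, in the units of the state.
- ctrl.get_obs(): the state, without advancing time (a new reading comes with each control period).
- get_image(name): name is "scene" or "top"; returns the picture (384x512x3 uint8, red, green, blue); there is no depth.
- calibration(name): a dict with "mtx" (3x3 intrinsics, pixels), "R" (3x3) and "t" (3): a world point X has camera coordinates R X + t. Camera axes: x right, y down, z forward; pixel columns grow to the right and rows downward; lengths in m; the calibration is good to about 2 mm. A picture is of the moment at which its call begins. calibration takes no time and is no camera call.
- finish_job(): hands the job in, once; it reports no verdict.
Trained networks look in the newest picture that a camera, given by its name, has taken for a name from the list of things; names that differ only in an ending like _2 or _b are one class to them, and where a whole thing is asked for, a point or a joint stands for the part that bears it (a point fixed in the world has none). Each returns a list of dicts, best first, with "conf" (0 to 1); they miss things now and then, are a little off and sometimes report something else, mostly with a low value. They report only what shows in the picture. A call takes as long as a camera call.
- models.search_frame(camera, name): "extent" ([left, top, right, bottom] in pixels, round what is visible of it).
The state is a dict: "t": time; "q": joint angles; "dq": joint speeds; "effort": joint torques, N m; "tool_pos": TCP position; "tool_rot": TCP orientation; "contact_force": force on the tool from outside, world axes, zero at the start; "wrist_torque": the same for the moment, N m; "opening": finger opening in m.
Only numpy, scipy, OpenCV 4.12 (cv2) and the standard library are available. Lean on these libraries where they do the work, as an engineer would, in place of code of your own. Each camera call takes 0.05 s, during which the arm holds its last target. There are 200 camera calls.

## Working session

There is one attempt and no reset: what is moved stays moved. The work goes in short steps, Python scripts to look and compute and a shell command to move; the robot and the scene stay as the last step left them, time stands still between calls to the robot, and variables do not carry over. Pictures are saved under pics/ and viewed, about 8 in all and at most 12, crops included, and the job is handed in when it is done.

```bash
ls; mkdir -p pics; python3 - <<'E'
from station import ctrl,get_image,calibration,models
import cv2,numpy as np
o=ctrl.get_obs();print({k:np.round(v,3).tolist() for k,v in o.items()},ctrl.tcp_to_grasp)
for c in("scene","top"):
    im=get_image(c);cv2.imwrite(f"pics/{c}0.png",cv2.cvtColor(im,cv2.COLOR_RGB2BGR))
    k=calibration(c);print(c,np.round(k["mtx"],1).tolist(),np.round(k["R"],4).tolist(),np.round(k["t"],4).tolist())
    for n in("wrench","nut","machine","tray","pump_housing","valve_housing","flat_washer"):
        print(n,[(np.round(d["extent"],1).tolist(),round(d["conf"],2)) for d in models.search_frame(c,n)][:2])
a=cv2.imread("pics/top0.png");cv2.imwrite("pics/top0b.png",cv2.resize(a,(800,600),interpolation=cv2.INTER_CUBIC))
E
```

```text
pics
{'t': 0.0, 'q': [1.121, 0.053, 1.614, 0.0, 1.476, -0.119], 'dq': [-0.001, 0.001, -0.0, 0.001, -0.001, 0.0], 'effort': [0.002, -39.367, -37.018, -0.0, 0.007, 0.0], 'tool_pos': [0.203, 0.591, 0.23], 'tool_rot': [-0.517, -3.098, 0.003], 'contact_force': [-0.272, -0.385, 0.388], 'wrist_torque': [-0.019, -0.002, -0.014], 'opening': 0.085} 0.0187
scene [[390.0, 0.0, 251.4], [0.0, 390.0, 197.2], [0.0, 0.0, 1.0]] [[-0.1625, 0.9866, -0.0118], [0.602, 0.0897, -0.7935], [-0.7818, -0.136, -0.6085]] [0.079, -0.1929, 1.5634]
wrench [([112.3, 187.9, 130.8, 231.9], 0.61), ([94.4, 190.2, 152.4, 241.9], 0.54)]
nut []
machine [([240.5, 228.7, 254.4, 240.0], 0.61), ([146.3, 181.8, 341.0, 340.0], 0.58)]
tray [([95.3, 185.9, 152.8, 243.1], 0.7)]
pump_housing [([290.5, 183.2, 330.7, 269.7], 0.95)]
valve_housing [([162.5, 187.3, 212.4, 263.9], 0.69)]
flat_washer []
top [[353.1, 0.0, 254.1], [0.0, 353.1, 190.7], [0.0, 0.0, 1.0]] [[-0.0166, -0.9998, -0.0103], [-0.9893, 0.0179, -0.1451], [0.1453, 0.0077, -0.9894]] [0.0183, 0.4915, 1.0331]
wrench [([376.6, 162.4, 403.9, 224.8], 0.62)]
nut []
machine [([169.2, 52.0, 331.2, 227.2], 0.65)]
tray [([360.4, 152.9, 417.9, 242.0], 0.75), ([248.0, 129.0, 259.0, 138.9], 0.53)]
pump_housing [([178.9, 114.8, 219.3, 211.2], 0.59), ([201.5, 208.9, 243.0, 218.2], 0.32)]
valve_housing [([285.8, 99.6, 333.7, 190.7], 0.91)]
flat_washer [([383.5, 225.0, 395.2, 238.4], 0.53)]
```

View pics/top0b.png

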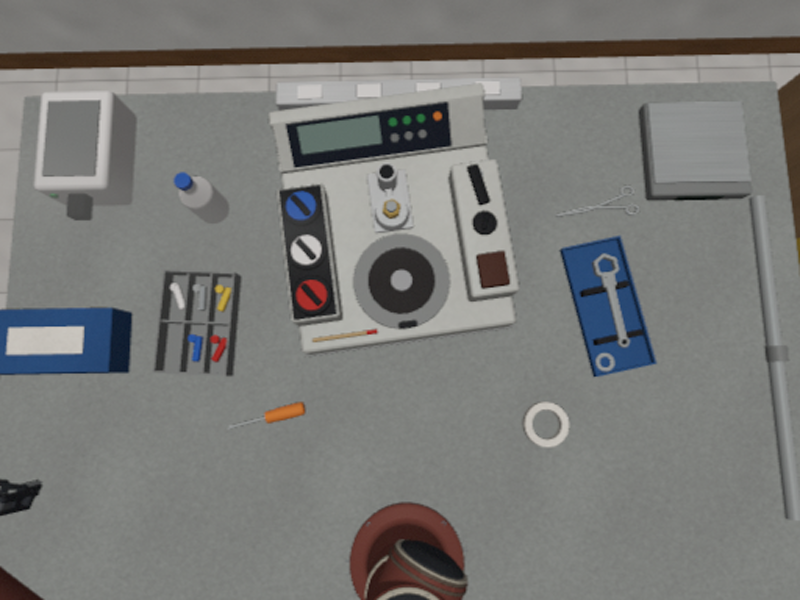

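View pics/scene0.png

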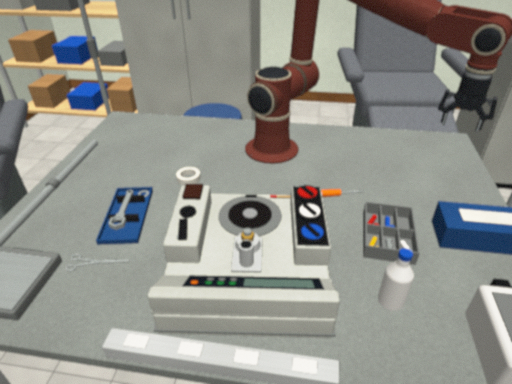

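Top view (800 px scale): nut ≈(391,209), wrench ring ≈(605,265), handle end ≈(624,342), tray corners ≈(561,249),(619,237),(655,362),(596,376). Scene view: nut ≈(246,236), wrench ≈(122,208). I'll zoom in to measure more closely.

```bash
cat > h.py <<'E'
import cv2,numpy as np
from station import ctrl,get_image,calibration,models
from scipy.spatial.transform import Rotation as Ro
def back(c,uv,z):
    k=calibration(c);R=np.array(k["R"]);t=np.array(k["t"]);d=R.T@np.linalg.solve(np.array(k["mtx"]),[uv[0],uv[1],1]);o=-R.T@t
    return o+d*(z-o[2])/d[2]
def proj(c,X):
    k=calibration(c);p=np.array(k["mtx"])@(np.array(k["R"])@np.array(X)+np.array(k["t"]));return p[:2]/p[2]
def crop(im,x0,y0,x1,y1,s):
    return cv2.resize(im[y0:y1,x0:x1],None,fx=s,fy=s,interpolation=cv2.INTER_CUBIC)
def img(c): return cv2.cvtColor(get_image(c),cv2.COLOR_RGB2BGR)
E
python3 - <<'E'
from h import *
t=cv2.imread("pics/top0.png");s=cv2.imread("pics/scene0.png")
h=cv2.cvtColor(t,cv2.COLOR_BGR2HSV)
m=cv2.inRange(h,(95,140,50),(125,255,255));m[:150]=0;m[:,:350]=0;m[245:]=0;m[:,425:]=0
m=cv2.morphologyEx(m,cv2.MORPH_CLOSE,np.ones((9,9)))
c=max(cv2.findContours(m,0,1)[0],key=cv2.contourArea);r=cv2.minAreaRect(c);print("tray",r)
b=cv2.boxPoints(r)
P=np.array([back("top",p,.018) for p in b]);print(P.round(4).tolist(),P.mean(0),[np.linalg.norm(P[i]-P[i-1]).round(4) for i in range(4)])
out=np.zeros((600,800,3),np.uint8)
a=crop(t,352,146,424,244,6);out[:a.shape[0],:a.shape[1]]=a
a=crop(t,232,104,268,144,10)[:,:];out[:a.shape[0],436:436+a.shape[1]]=a[:,:364]
a=crop(s,228,222,264,242,10);out[400:600,436:796]=a[:,:360]
cv2.imwrite("pics/z1.png",out)
E
```

```text
tray ((388.631591796875, 195.73069763183594), (85.18659973144531, 39.68629455566406), 75.12431335449219)
[[0.586, -0.3165, 0.018], [0.6162, -0.4377, 0.018], [0.3602, -0.4841, 0.018], [0.3317, -0.3669, 0.018]] [ 0.47352149 -0.40131392  0.018     ] [np.float64(0.2592), np.float64(0.1249), np.float64(0.2602), np.float64(0.1206)]
```

View pics/z1.png

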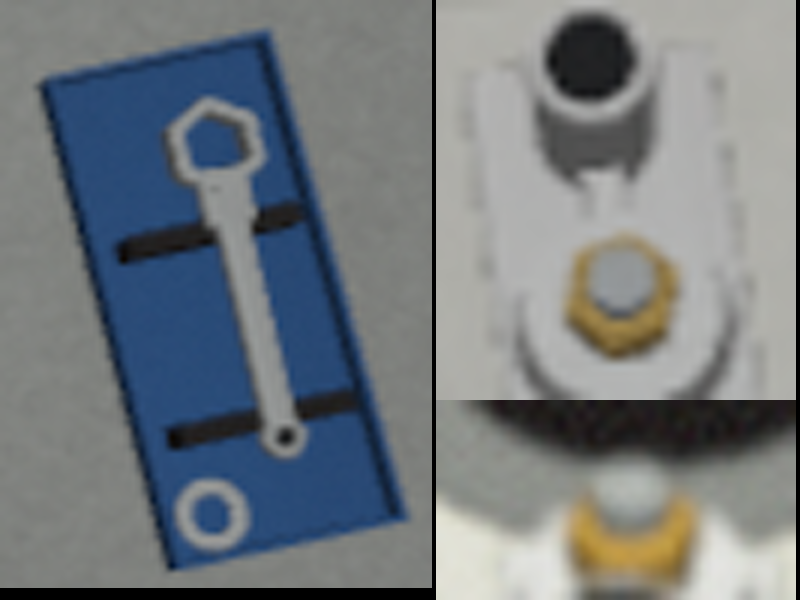

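Tray view: ring centre ≈(388,170), handle end ≈(399.7,218.7), handle nearly along the tray. The nut has corners roughly up and down the image, centred at ≈(250.6,133.5). Next I'll fit the nut model to both images and compute the grasp.

```bash
cat >> h.py <<'E'
from scipy.optimize import least_squares
def hexpts(x,y,z,yaw,r,n=6):
    a=yaw+np.arange(n)*2*np.pi/n;return np.c_[x+r*np.cos(a),y+r*np.sin(a),np.full(n,z)]
def soft(c,shape,box,polys,ss=8):
    x0,y0,x1,y1=box;M=np.zeros(((y1-y0)*ss,(x1-x0)*ss),np.uint8)
    for P,v in polys:
        p=np.array([proj(c,q) for q in P]);p=((p+.5-[x0,y0])*ss*16-8).astype(np.int32)
        cv2.fillConvexPoly(M,cv2.convexHull(p),v,shift=4)
    return cv2.GaussianBlur(cv2.resize(M,(x1-x0,y1-y0),interpolation=cv2.INTER_AREA).astype(float)/255,(0,0),.6)
def nutpolys(x,y,z,yaw):
    body=np.r_[hexpts(x,y,z,yaw,.0173),hexpts(x,y,z+.0145,yaw,.0173),hexpts(x,y,z+.016,yaw,.0155,24)]
    stud=np.r_[hexpts(x,y,z+.016,0,.010,24),hexpts(x,y,z+.026,0,.010,24)]
    return [(body,255),(stud,0)]
def brass(im):
    b=im.astype(float);return np.clip((b[:,:,2]-b[:,:,0])/90,0,1.3)
E
python3 - <<'E'
from h import *
from scipy.optimize import differential_evolution
t=cv2.imread("pics/top0.png");s=cv2.imread("pics/scene0.png")
bx={"top":(240,122,262,146),"scene":(234,224,260,246)}
T={c:brass(i)[bx[c][1]:bx[c][3],bx[c][0]:bx[c][2]] for c,i in(("top",t),("scene",s))}
def cost(p,cs=("top","scene")):
    e=0
    for c in cs:
        off=p[4:6] if c=="scene" else (0,0)
        m=soft(c,None,bx[c],nutpolys(*p[:4]))
        if c=="scene": m=cv2.warpAffine(m,np.float32([[1,0,off[0]],[0,1,off[1]]]),m.shape[::-1])
        a=(m*T[c]).sum()/max((m*m).sum(),1e-6); e+=((a*m-T[c])**2).sum()
    return e
g=back("top",(250.5,133.8),.115);print(g)
for fix in((.0),):
  r=differential_evolution(cost,[(g[0]-.02,g[0]+.02),(g[1]-.02,g[1]+.02),(.09,.13),(-.52,.53),(-.01,.01),(-.01,.01)],seed=1,maxiter=60,popsize=10)
  print("nut",r.x[:3].round(4),np.degrees(r.x[3]).round(1),r.fun,sum((v**2).sum() for v in T.values()))
  for dy in range(-30,31,6):
    q=r.x.copy();q[3]+=np.radians(dy);print(dy,round(cost(q),2),end="; ")
ring=back("top",(216/6+352-.5+.08,144/6+146-.5+.08),.0425);end=back("top",(286/6+352-.4,436/6+146-.4),.04)
d=ring-end;print("\nwrench ring",ring,"end",end,"len",np.hypot(d[0],d[1]),"yaw",np.degrees(np.arctan2(d[1],d[0])))
# housing tops edge yaw
for n,a,b in(("front edge",(305,352),(514,322)),("valve inner",(452,168),(472,298))):
    A=back("top",np.array(a)/1.5625,.085 if n[0]=="f" else .15);B=back("top",np.array(b)/1.5625,.085 if n[0]=="f" else .15);print(n,A,B,np.degrees(np.arctan2(*(A-B)[[1,0]])))
tr=np.array([.4735,-.4013]);y=np.radians(10.7);print("tray-expected ring",tr+.075*np.array([np.cos(y),np.sin(y)]))
E
```

```text
[0.64525369 0.01661683 0.115     ]Traceback (most recent call last):
    calc_energies = list(
        self._mapwrapper(self.func, parameters_pop[0:S])
    )
    return self.f(x, *self.args)
           ~~~~~~^^^^^^^^^^^^^^^
  File "<stdin>", line 10, in cost
  File "h.py", line 18, in soft
    p=np.array([proj(c,q) for q in P]);p=((p+.5-[x0,y0])*ss*16-8).astype(np.int32)
                ~~~~^^^^^
  File "h.py", line 8, in proj
    k=calibration(c);p=np.array(k["mtx"])@(np.array(k["R"])@np.array(X)+np.array(k["t"]));return p[:2]/p[2]
ValueError: time passes only in moves, steps and waits

The above exception was the direct cause of the following exception:

Traceback (most recent call last):
RuntimeError: The map-like callable must be of the form f(func, iterable), returning a sequence of numbers the same length as 'iterable'
```

```bash
cat > fix.py <<'E'
s=open("h.py").read()
s=s.replace("def back(","K={c:{k:np.array(v) for k,v in calibration(c).items()} for c in('top','scene')}\ndef back(",1).replace("k=calibration(c)","k=K[c]")
open("h.py","w").write(s)
E
python3 fix.py
cat > nutfit.py <<'E'
from h import *
from scipy.optimize import differential_evolution
def nutfit(t,s,zr=(.09,.13),bx={"top":(240,122,262,146),"scene":(234,224,260,246)}):
    T={c:brass(i)[bx[c][1]:bx[c][3],bx[c][0]:bx[c][2]] for c,i in(("top",t),("scene",s))}
    def cost(p):
        e=0
        for c in bx:
            m=soft(c,None,bx[c],nutpolys(*p[:4]))
            if c=="scene": m=cv2.warpAffine(m,np.float32([[1,0,p[4]],[0,1,p[5]]]),m.shape[::-1])
            a=(m*T[c]).sum()/max((m*m).sum(),1e-6); e+=((a*m-T[c])**2).sum()
        return e
    g=back("top",(250.5,133.8),.115)
    r=differential_evolution(cost,[(g[0]-.02,g[0]+.02),(g[1]-.02,g[1]+.02),zr,(-.52,.53),(-.7,.7),(-.7,.7)],seed=1,maxiter=35,popsize=8)
    print("nut",r.x[:3].round(4),np.degrees(r.x[3]).round(1),r.x[4:],r.fun,sum((v**2).sum() for v in T.values()))
    for dy in range(-30,31,6):
        q=r.x.copy();q[3]+=np.radians(dy);print(dy,round(cost(q),2),end="; ")
    return r.x
E
python3 - <<'E'
from nutfit import *
nutfit(cv2.imread("pics/top0.png"),cv2.imread("pics/scene0.png"))
ring=back("top",(216/6+352-.42,144/6+146-.42),.0425);end=back("top",(286/6+352-.4,436/6+146-.4),.04)
d=ring-end;print("\nwrench ring",ring,"end",end,"len",np.hypot(d[0],d[1]),"yaw",np.degrees(np.arctan2(d[1],d[0])))
for n,a,b in(("front edge",(305,352),(514,322)),("valve inner",(452,168),(472,298))):
    z=.085 if n[0]=="f" else .15
    A=back("top",np.array(a)/1.5625,z);B=back("top",np.array(b)/1.5625,z);print(n,A,B,np.degrees(np.arctan2(*(A-B)[[1,0]])))
tr=np.array([.4735,-.4013]);y=np.radians(10.7);print("tray-expected ring",tr+.075*np.array([np.cos(y),np.sin(y)]))
E
```

```text
nut [0.6426 0.0176 0.1236] -10.2 [-0.51253643  0.45997228] 12.03455200571137 105.6951851851852
-30 13.4; -24 13.04; -18 12.8; -12 12.45; -6 12.16; 0 12.03; 6 12.11; 12 12.46; 18 13.13; 24 13.39; 30 13.4; 
wrench ring [ 0.54793064 -0.39501026  0.0425    ] end [ 0.40055183 -0.42000931  0.04      ] len 0.1494839990084683 yaw 9.627130894212588
front edge [0.38788936 0.17883601 0.085     ] [ 0.43610273 -0.20426399  0.085     ] 97.17299818953717
valve inner [ 0.70807702 -0.09345469  0.15      ] [ 0.47253743 -0.12063764  0.15      ] 6.583217829243867
tray-expected ring [ 0.54719596 -0.387375  ]
```

Estimates: wrench ring (0.548, −0.395) with yaw 9.6°. Nut ≈(0.643, 0.0175), underside z≈0.12, yaw ≈−10°. Machine yaw ≈7°. Now moving above the tray.

```bash
cat > st.py <<'E'
# usage: st.py x y z yaw -> remaining total shift (tool axes) and turn about tool z; yaw = world yaw of tool x
import sys;from h import *
def state():
    o=ctrl.get_obs();R=Ro.from_rotvec(o["tool_rot"]).as_matrix();return o,np.array(o["tool_pos"]),R
if __name__=="__main__":
    o,p,R=state();y=np.degrees(np.arctan2(R[1,0],R[0,0]));print("t",round(o["t"],2),"p",p.round(4),"yaw",y.round(2),"z",R[:,2].round(3),"F",np.round(o["contact_force"],1),"M",np.round(o["wrist_torque"],2),"q",np.round(o["q"],2),"open",o["opening"])
    if len(sys.argv)>3:
        a=[float(v) for v in sys.argv[1:]];print("shift mm",(R.T@(np.array(a[:3])-p)*1000).round(1))
        if len(a)>3:
            print("turn",-((a[3]-y+180)%360-180))
            c,s=np.cos(np.radians(a[3])),np.sin(np.radians(a[3]));d=(np.array(a[:3])-p)*1000;print("shift after turn mm",np.round([c*d[0]+s*d[1],s*d[0]-c*d[1],-d[2]],1))
E
python3 -m creep '[[0.45,-0.0293,-0.0339,-0.00385,0,0,0],[0.45,-0.0293,-0.0339,-0.00385,0,0,0],[0.45,-0.0293,-0.0339,-0.00385,0,0,0],[0.45,-0.0293,-0.0339,-0.00385,0,0,0],[0.45,-0.0293,-0.0339,-0.00385,0,0,0],[0.45,-0.0293,-0.0339,-0.00385,0,0,0],[0.45,-0.0293,-0.0339,-0.00385,0,0,0],[0.45,-0.0293,-0.0339,-0.00385,0,0,0],[0.45,-0.0293,-0.0339,-0.00385,0,0,0],[0.45,-0.0293,-0.0339,-0.00385,0,0,0],[0.45,-0.0293,-0.0339,-0.00385,0,0,0],[0.45,-0.0293,-0.0339,-0.00385,0,0,0],[0.45,-0.0293,-0.0339,-0.00385,0,0,0]]' 60
python3 -m creep '[[0.45,-0.0173,-0.0382,0.0118,0,0,0],[0.45,-0.0173,-0.0382,0.0118,0,0,0],[0.45,-0.0173,-0.0382,0.0118,0,0,0],[0.45,-0.0173,-0.0382,0.0118,0,0,0],[0.45,-0.0173,-0.0382,0.0118,0,0,0],[0.45,-0.0173,-0.0382,0.0118,0,0,0],[0.45,-0.0173,-0.0382,0.0118,0,0,0],[0.45,-0.0173,-0.0382,0.0118,0,0,0],[0.45,-0.0173,-0.0382,0.0118,0,0,0],[0.45,-0.0173,-0.0382,0.0118,0,0,0],[0.45,-0.0173,-0.0382,0.0118,0,0,0]]'
python3 -m creep '[[0.45,0,0,0,0,0,8.41],[0.45,0,0,0,0,0,8.41],[0.45,0,0,0,0,0,8.41],[0.45,0,0,0,0,0,8.41],[0.45,0,0,0,0,0,8.41],[0.45,0,0,0,0,0,8.41],[0.45,0,0,0,0,0,8.41],[0.45,0,0,0,0,0,8.41],[0.45,0,0,0,0,0,8.41],[0.45,0,0,0,0,0,8.41],[0.45,0,0,0,0,0,8.41],[0.45,0,0,0,0,0,8.41],[0.45,0,0,0,0,0,8.41],[0.45,0,0,0,0,0,8.41],[0.45,0,0,0,0,0,8.41],[0.45,0,0,0,0,0,8.41],[0.45,0,0,0,0,0,8.41],[0.45,0,0,0,0,0,8.41]]'
python3 st.py .4641 -.4092 .10 9.6
```

```text
t: 2.1
tool_pos: [0.4205, 0.0487, 0.2819]
tool_rot: [0.517, 3.097, 0.001]
contact_force: [0.4, 0.2, 1.0]
opening: 0.0386
t: 3.2
tool_pos: [0.4636, -0.4105, 0.1511]
tool_rot: [0.518, 3.098, -0.0]
contact_force: [-0.4, 0.7, -0.4]
opening: 0.0383
t: 5.0
tool_pos: [0.4636, -0.4087, 0.1516]
tool_rot: [3.131, 0.255, 0.0]
contact_force: [-0.2, -0.2, -0.5]
opening: 0.0385
t 5.0 p [ 0.4636 -0.4087  0.1516] yaw 9.32 z [ 0. -0. -1.] F [-0.2 -0.2 -0.5] M [ 0.04  0.01 -0.01] q [-0.84  0.1   1.7   0.    1.34  0.57] open 0.03854644381989002
shift mm [ 0.4  0.6 51.6]
turn -0.2819989936368188
shift after turn mm [ 0.4  0.6 51.6]
```

```bash
python3 -m creep '[[0.45,0,0,0.04,0,0,0],[0.45,0,0,0.04,0,0,0],[0.45,0,0,0.03,0,0,0],[0.45,0,0,0.015,0,0,0],[0.45,0,0,0.008,0,0,0]]'
python3 - <<'E'
from h import *
t=img("top");s=img("scene");cv2.imwrite("pics/t1.png",t)
cv2.imwrite("pics/z2.png",np.hstack([crop(t,350,146,424,244,5),crop(s,85,180,160,278,5)]))
E
```

```text
t: 5.5
tool_pos: [0.463, -0.408, 0.017]
tool_rot: [-3.129, -0.265, 0.002]
contact_force: [-0.4, -0.4, 0.4]
opening: 0.0386
```

View pics/z2.png

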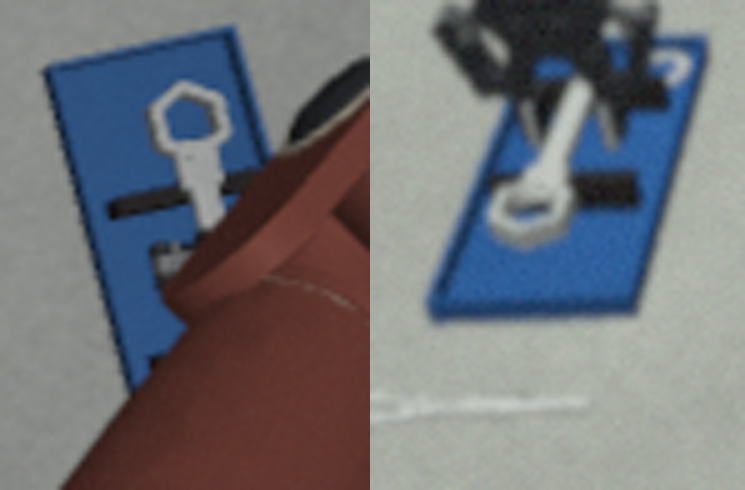

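The fingers straddle the handle: fingertips at ≈(540,130) and (612,135) in the right crop, with the handle between them. Closing and lifting.

```bash
python3 -m creep '[[0,0,0,0,0,0,0],[0,0,0,0,0,0,0],[0,0,0,0,0,0,0],[0,0,0,0,0,0,0],[0,0,0,0,0,0,0],[0,0,0,0,0,0,0]]' 80
python3 -m creep '[[0,0,0,-0.005,0,0,0],[0,0,0,-0.02,0,0,0],[0,0,0,-0.04,0,0,0],[0,0,0,-0.04,0,0,0],[0,0,0,-0.04,0,0,0],[0,0,0,-0.04,0,0,0],[0,0,0,-0.04,0,0,0],[0,0,0,-0.01,0,0,0],[0,0,0,0,0,0,0]]'; python3 st.py
```

```text
t: 6.2
tool_pos: [0.4649, -0.41, 0.0211]
tool_rot: [3.127, 0.264, 0.004]
contact_force: [0.1, 0.1, 5.9]
opening: 0.014
t: 7.1
tool_pos: [0.464, -0.4091, 0.2549]
tool_rot: [3.128, 0.265, 0.003]
contact_force: [0.8, 0.2, -3.8]
opening: 0.014
t 7.1 p [ 0.464  -0.4091  0.2549] yaw 9.67 z [ 0.002 -0.002 -1.   ] F [ 0.8  0.2 -3.8] M [-0.02  0.08  0.  ] q [-0.84  0.02  1.6  -0.    1.51  0.56] open 0.013986095740196349
```

```bash
python3 -m creep '[[0,0,0,0,0,0,6.56],[0,0,0,0,0,0,6.56],[0,0,0,0,0,0,6.56],[0,0.00155,-0.041,0,0,0,0],[0,0.00155,-0.041,0,0,0,0],[0,0.00155,-0.041,0,0,0,0],[0,0.00155,-0.041,0,0,0,0],[0,0.00155,-0.041,0,0,0,0],[0,0.00155,-0.041,0,0,0,0],[0,0.00155,-0.041,0,0,0,0],[0,0.00155,-0.041,0,0,0,0],[0,0.00155,-0.041,0,0,0,0],[0,0.00155,-0.041,0,0,0,0],[0,0.00155,-0.041,0,0,0,0],[0,0,0,0.02,0,0,0],[0,0,0,0.02,0,0,0],[0,0,0,0.02,0,0,0],[0,0,0,0,0,0,0]]'
python3 st.py .5593 .0323 .195 -10
python3 - <<'E'
from h import *
t=img("top");s=img("scene");cv2.imwrite("pics/t2.png",t);cv2.imwrite("pics/s2.png",s)
cv2.imwrite("pics/z3.png",np.hstack([crop(t,225,100,275,170,8),crop(s,221,200,271,270,8)]))
E
```

```text
t: 8.9
tool_pos: [0.5542, 0.0331, 0.1854]
tool_rot: [3.129, -0.274, -0.022]
contact_force: [0.1, 0.6, -4.6]
opening: 0.014
t 8.9 p [0.5542 0.0331 0.1854] yaw -9.99 z [-0.014  0.001 -1.   ] F [ 0.1  0.6 -4.6] M [-0.03  0.08 -0.01] q [-0.07 -0.07  1.81  0.    1.41  1.67] open 0.014043378988294256
shift mm [ 5.  -0.1 -9.7]
turn 0.006719659154725832
shift after turn mm [ 5.1 -0.1 -9.6]
```

View pics/z3.png

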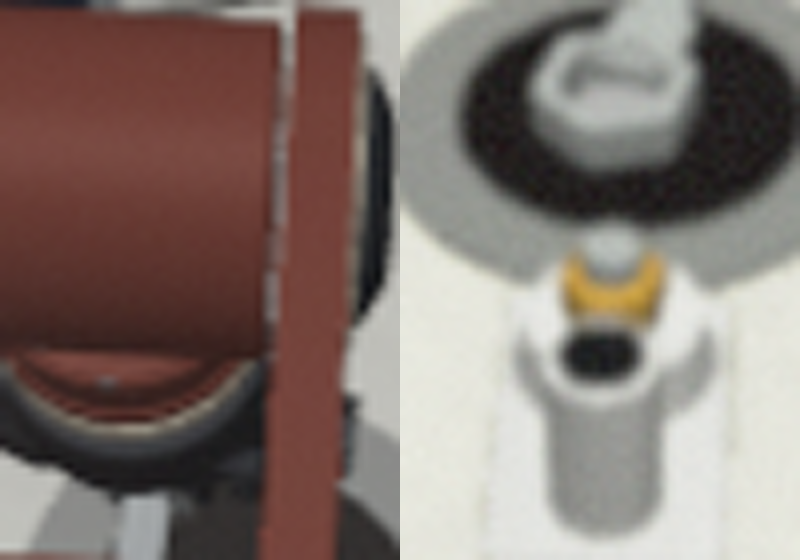

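The top view of the nut is blocked by the arm. In the scene view the ring (≈(248,211)) is in line with the nut (≈(247.5,235)). I'll fit both in the scene camera to get the relative offset.

```bash
cat > ringfit.py <<'E'
from h import *
from scipy.optimize import minimize
from st import state
def masks(box,P,psi,hexout,c="scene"):
    x,y,z=P;f=lambda *a:soft(c,None,box,list(a))
    out=(lambda zz:hexpts(x,y,zz,psi,.022*(1.06 if hexout else 1),6 if hexout else 36))
    hole=lambda zz:hexpts(x,y,zz,psi,.01824)
    d=np.array([np.cos(psi),np.sin(psi)]);n=np.array([-d[1],d[0]])
    H=[np.r_[np.array([x,y])-a*d+b*n,z+h] for a in(.018,.07) for b in(-.008,.008) for h in(.0025,.0125)]
    full=f((np.r_[out(z),out(z+.015)],255));top=f((out(z+.015),255));ho=f((hole(z+.015),255))
    hh=f((np.array(H),255),(np.r_[out(z),out(z+.015)],0))
    return full,top,ho,hh
def ringfit(im,box,P0,psi0,hexout,it=1):
    T=cv2.cvtColor(im,cv2.COLOR_BGR2GRAY).astype(float)[box[1]:box[3],box[0]:box[2]]
    yy,xx=np.mgrid[0:T.shape[0],0:T.shape[1]]
    def cost(p):
        fu,to,ho,hh=masks(box,[P0[0]+p[0]/1e3,P0[1]+p[1]/1e3,P0[2]],psi0+np.radians(p[2]),hexout)
        far=np.clip(fu-to,0,1);an=np.clip(to-ho,0,1)
        A=np.stack([far,far*(xx/50),an,ho,ho*yy/50,hh,hh*yy/50],-1).reshape(-1,7)
        w=np.clip(fu+hh,0,1).ravel();bg=W.ravel()
        B=(A,T.ravel()-bg*(1-w));c=np.linalg.lstsq(B[0],B[1],rcond=None)[0];r=B[1]-B[0]@c
        return (r**2).sum()/1e3
    W=cv2.cvtColor(cv2.imread("pics/scene0.png"),cv2.COLOR_BGR2GRAY).astype(float)[box[1]:box[3],box[0]:box[2]]
    best=min((minimize(cost,[a,b,0],method="Nelder-Mead",options=dict(initial_simplex=np.array([[a,b,0],[a+3,b,0],[a,b+3,0],[a,b,5]]),xatol=.05,fatol=.01)) for a in(-4,4) for b in(-3,3)),key=lambda r:r.fun)
    print("hex" if hexout else "round","offset mm",best.x.round(2),"cost",best.fun.round(2));return best.x
E
cat > q.py <<'E'
from ringfit import *;import sys
s=cv2.imread(sys.argv[1]);o,p,R=state()
print("p",p.round(4),"z",R[:,2].round(4))
P0=p+R@np.array([.085,0,-.0064]);psi=np.arctan2(R[1,0],R[0,0]);print("ring nominal",P0.round(4))
u,v=proj("scene",P0+[0,0,.0075]);box=(int(u-18),int(v-17),int(u+19),int(v+12));print(box)
for h in(0,1):ringfit(s,box,P0,psi,h)
E
python3 q.py pics/s2.png
python3 - <<'E'
from h import *
# nut alone in each camera at several z
def one(c,im,box,z,yaw=-.18):
    T=brass(im)[box[1]:box[3],box[0]:box[2]]
    def cost(p):
        m=soft(c,None,box,nutpolys(p[0]/1e3,p[1]/1e3,z,yaw));a=(m*T).sum()/max((m*m).sum(),1e-6);return ((a*m-T)**2).sum()
    from scipy.optimize import minimize
    r=minimize(cost,[643,17.5],method="Nelder-Mead",options=dict(initial_simplex=[[643,17.5],[650,17.5],[643,22]],xatol=.05,fatol=.01));return r.x.round(2),r.fun.round(2)
t=cv2.imread("pics/top0.png");s=cv2.imread("pics/scene0.png");s2=cv2.imread("pics/s2.png")
for z in(.105,.11,.115,.12):print(z,one("top",t,(240,122,262,146),z),one("scene",s,(234,224,260,239),z),one("scene",s2,(234,226,260,239),z))
E
```

```text
p [0.5572 0.0326 0.1905] z [-5.5e-03  5.0e-04 -1.0e+00]
ring nominal [0.6409 0.0178 0.1965]
(229, 193, 266, 222)
round offset mm [ 2.26 -0.15 -1.74] cost 522.51
hex offset mm [ 1.29 -0.47 -2.53] cost 526.98
0.105 (array([648.52,  17.73]), np.float64(1.95)) (array([627.16,  13.23]), np.float64(4.68)) (array([627.06,  13.21]), np.float64(4.46))
0.11 (array([646.97,  17.62]), np.float64(2.15)) (array([632.3 ,  14.11]), np.float64(4.98)) (array([632.25,  14.12]), np.float64(4.76))
0.115 (array([645.28,  17.75]), np.float64(2.34)) (array([637.67,  15.16]), np.float64(5.3)) (array([637.67,  15.16]), np.float64(5.09))
0.12 (array([644.03,  17.43]), np.float64(2.57)) (array([643.05,  16.22]), np.float64(5.66)) (array([643.04,  16.22]), np.float64(5.46))
```

```bash
python3 -m creep '[[0,0,0,0,0,0,0],[0,0,0,0,0,0,0],[0,0,0,0,0,0,0]]'; python3 - <<'E'
from h import *
cv2.imwrite("pics/s3.png",img("scene"))
E
python3 q.py pics/s3.png; python3 st.py
```

```text
t: 9.3
tool_pos: [0.5594, 0.0324, 0.1947]
tool_rot: [-3.13, 0.274, -0.003]
contact_force: [0.5, -0.5, -3.7]
opening: 0.0142
p [0.5593 0.0324 0.1946] z [ 1.7e-03 -1.0e-04 -1.0e+00]
ring nominal [0.643  0.0176 0.2011]
(229, 192, 266, 221)
round offset mm [-0.61 -1.12 -3.32] cost 431.08
hex offset mm [-0.82 -1.47 -3.57] cost 416.97
t 9.35 p [0.5593 0.0324 0.1946] yaw -10.02 z [ 0.002 -0.    -1.   ] F [-0.3  0.3 -3.3] M [0.03 0.12 0.02] q [-0.07 -0.08  1.8  -0.    1.41  1.67] open 0.014171580953956335
```

```bash
python3 -m creep '[[0,0.001,0,0.02,0,0,0],[0,0,0,0.02,0,0,0],[0,0,0,0.012,0,0,0],[0,0,0,0.004,0,0,0],[0,0,0,0,0,0,0],[0,0,0,0,0,0,0],[0,0,0,0,0,0,0]]'; python3 st.py; python3 - <<'E'
from h import *
s=img("scene");cv2.imwrite("pics/s4.png",s);cv2.imwrite("pics/z4.png",crop(s,222,205,272,250,14))
E
python3 q.py pics/s4.png
```

```text
t: 10.05
tool_pos: [0.5606, 0.0323, 0.1389]
tool_rot: [-3.13, 0.274, -0.004]
contact_force: [0.1, 0.6, -3.9]
opening: 0.014
t 10.05 p [0.5606 0.0323 0.1389] yaw -10.01 z [ 0.002 -0.    -1.   ] F [ 0.1  0.6 -3.9] M [ 0.04  0.1  -0.01] q [-0.08 -0.02  1.85 -0.    1.31  1.67] open 0.014030110185292937
p [0.5605 0.0323 0.1388] z [ 2.1e-03 -1.0e-04 -1.0e+00]
ring nominal [0.6442 0.0175 0.1454]
(229, 210, 266, 239)
round offset mm [-2.86 -0.36 -1.14] cost 266.01
hex offset mm [-4.02 -0.62 -1.92] cost 268.13
```

View pics/z4.png

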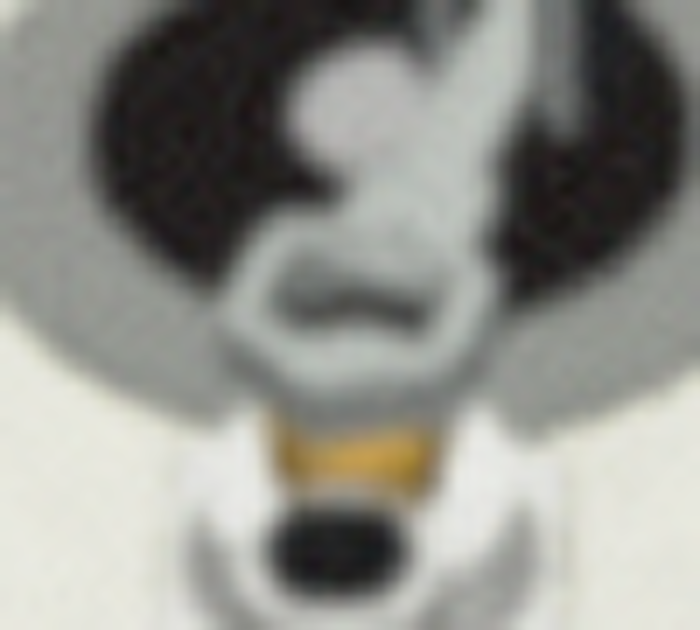

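Ring centred (crop x ≈362) over the nut (≈360), just above it. Lowering gently.

```bash
python3 -m creep '[[0,0,0,0.003,0,0,0],[0,0,0,0.003,0,0,0],[0,0,0,0.002,0,0,0],[0,0,0,0.002,0,0,0],[0,0,0,0,0,0,0],[0,0,0,0,0,0,0]]'; python3 st.py .5606 .0323 .1289 -10
```

```text
t: 10.7
tool_pos: [0.5598, 0.0323, 0.1275]
tool_rot: [3.13, -0.274, -0.0]
contact_force: [-0.2, 0.2, -3.2]
opening: 0.0141
t 10.7 p [0.5598 0.0323 0.1275] yaw -10.01 z [-0.  0. -1.] F [-0.2  0.2 -3.2] M [-0.    0.03  0.  ] q [-0.08 -0.01  1.86 -0.    1.3   1.67] open 0.014116694736763462
shift mm [ 0.8 -0.1 -1.4]
turn -0.013388088558798472
shift after turn mm [ 0.8 -0.1 -1.4]
```

```bash
python3 -m creep '[[0,0,0,0.002,0,0,0],[0,0,0,0.002,0,0,0],[0,0,0,0,0,0,0],[0,0,0,0,0,0,0]]'; python3 st.py; python3 -m creep '[[0,0,0,0.002,0,0,0],[0,0,0,0.002,0,0,0],[0,0,0,0,0,0,0],[0,0,0,0,0,0,0]]'; python3 st.py
```

```text
t: 11.1
tool_pos: [0.56, 0.0322, 0.1236]
tool_rot: [3.129, -0.274, 0.001]
contact_force: [1.6, -1.3, -3.1]
opening: 0.0141
t 11.1 p [0.56   0.0322 0.1236] yaw -10.02 z [ 0. -0. -1.] F [ 1.6 -1.3 -3.1] M [-0.08 -0.14 -0.01] q [-0.08 -0.01  1.86 -0.    1.29  1.67] open 0.014123556098315558
t: 11.5
tool_pos: [0.5599, 0.0322, 0.1196]
tool_rot: [3.129, -0.274, 0.001]
contact_force: [1.4, -2.0, -3.1]
opening: 0.014
t 11.5 p [0.5599 0.0322 0.1196] yaw -10.02 z [ 0. -0. -1.] F [ 1.4 -2.  -3.1] M [-0.14 -0.18 -0.1 ] q [-0.08 -0.    1.86 -0.    1.28  1.67] open 0.014004753316568598
```

```bash
python3 -m creep '[[0,0.0005,0.0003,0.002,0,0,0],[0,0,0,0.002,0,0,0],[0,0,0,0,0,0,0],[0,0,0,0,0,0,0]]'; python3 st.py; python3 -m creep '[[0,0,0,0.002,0,0,0],[0,0,0,0.002,0,0,0],[0,0,0,0,0,0,0],[0,0,0,0,0,0,0]]'; python3 st.py
```

```text
t: 11.9
tool_pos: [0.5599, 0.032, 0.1152]
tool_rot: [-3.13, 0.274, 0.001]
contact_force: [0.4, -0.2, -3.5]
opening: 0.0141
t 11.9 p [0.5599 0.032  0.1152] yaw -10.01 z [-0.001  0.    -1.   ] F [ 0.4 -0.2 -3.5] M [-0.08  0.07 -0.01] q [-0.08  0.    1.87  0.    1.28  1.67] open 0.014108369931405046
t: 12.3
tool_pos: [0.5601, 0.032, 0.1114]
tool_rot: [-3.13, 0.274, 0.001]
contact_force: [-0.4, -0.2, -2.5]
opening: 0.0141
t 12.3 p [0.5601 0.032  0.1114] yaw -10.01 z [-0.001  0.    -1.   ] F [-0.4 -0.2 -2.5] M [-0.02  0.09  0.02] q [-0.08  0.01  1.87  0.    1.27  1.67] open 0.014072379150202402
```

```bash
python3 -m creep '[[0,0,0,0.002,0,0,0],[0,0,0,0.002,0,0,0],[0,0,0,0,0,0,0],[0,0,0,0,0,0,0]]'; python3 st.py; python3 - <<'E'
from h import *
s=img("scene");cv2.imwrite("pics/s5.png",s);cv2.imwrite("pics/z5.png",crop(s,222,205,272,250,10))
E
```

```text
t: 12.7
tool_pos: [0.5603, 0.032, 0.1081]
tool_rot: [-3.13, 0.274, -0.0]
contact_force: [-2.7, 0.6, 0.8]
opening: 0.0144
t 12.7 p [0.5603 0.032  0.1081] yaw -10.01 z [ 0.  0. -1.] F [-2.7  0.6  0.8] M [-0.01  0.26 -0.02] q [-0.08  0.01  1.87  0.    1.26  1.67] open 0.014417744290399352
```

View pics/z5.png

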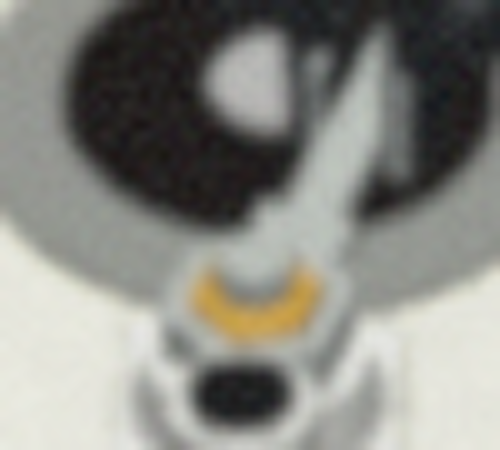

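The ring is seated: brass nut visible inside the ring, and it touched the boss at TCP z≈0.108. First short stroke from yaw −10° towards −30°.

```bash
python3 -m creep '[[0,0.0002,-0.0059,0,0,0,4],[0,0.0002,-0.0059,0,0,0,4],[0,0,0,0,0,0,0]]'; python3 st.py;  python3 -m creep '[[0,0.0002,-0.0059,0,0,0,4],[0,0.0002,-0.0059,0,0,0,4],[0,0.0002,-0.0059,0,0,0,4],[0,0,0,0,0,0,0]]'; python3 st.py
```

```text
t: 13.05
tool_pos: [0.5636, 0.0435, 0.108]
tool_rot: [3.103, -0.491, 0.002]
contact_force: [-0.6, -0.8, 0.5]
opening: 0.0139
t 13.05 p [0.5636 0.0435 0.108 ] yaw -17.98 z [ 0.001 -0.001 -1.   ] F [-0.6 -0.8  0.5] M [-0.11  0.07 -0.09] q [-0.05  0.02  1.86 -0.    1.26  1.83] open 0.013891419449630266
t: 13.45
tool_pos: [0.5709, 0.0595, 0.108]
tool_rot: [3.035, -0.811, 0.002]
contact_force: [-1.7, -0.0, 0.6]
opening: 0.0143
t 13.45 p [0.5709 0.0595 0.108 ] yaw -29.91 z [ 0.001 -0.    -1.   ] F [-1.7 -0.   0.6] M [-0.11 -0.06 -0.08] q [-0.03  0.04  1.84 -0.    1.26  2.07] open 0.014271758192116277
```

```bash
python3 -m creep '[[0,0.0001,0.0037,0,0,0,-2.5],[0,0,0,-0.002,0,0,0],[0,0,0,-0.006,0,0,0],[0,0,0,-0.008,0,0,0],[0,0,0,-0.008,0,0,0],[0,0,0,0,0,0,0],[0,0.0009,0.0126,0,0,0,-8.55],[0,0.0009,0.0126,0,0,0,-8.55],[0,0.0009,0.0126,0,0,0,-8.55],[0,0.0009,0.0126,0,0,0,-8.55],[0,0.0009,0.0126,0,0,0,-8.55],[0,0.0009,0.0126,0,0,0,-8.55],[0,0.0009,0.0126,0,0,0,-8.55],[0,0,0,0,0,0,0],[0,0,0,0,0,0,0]]'; python3 - <<'E'
from st import *
o,p,R=state();y=np.radians(32.5);print(np.degrees(np.arctan2(R[1,0],R[0,0])));t=np.array([.6441,.0174])-.085*np.array([np.cos(y),np.sin(y)]);print(t,(R.T@np.r_[t-p[:2],0]*1e3).round(2),p)
s=img("scene");cv2.imwrite("pics/s6.png",s);cv2.imwrite("pics/z6.png",crop(s,222,205,272,250,10))
E
python3 st.py
```

```text
t: 14.95
tool_pos: [0.5713, -0.0279, 0.1313]
tool_rot: [-3.018, -0.869, 0.002]
contact_force: [0.2, -0.0, -2.9]
opening: 0.0138
32.13565581793474
[ 0.57241173 -0.02827047] [ 0.76  0.94 -0.  ] [ 0.57126779 -0.02787799  0.13127784]
t 15.0 p [ 0.5712 -0.0277  0.1313] yaw 32.19 z [-0.001  0.001 -1.   ] F [ 1.3  0.3 -3.1] M [-0.07  0.01 -0.04] q [-0.18  0.01  1.83  0.    1.3   0.83] open 0.013915118078387767
```

View pics/z6.png

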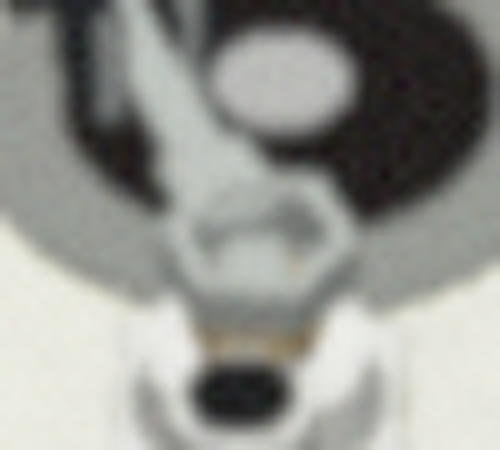

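Ring lifted off, hole around the stud (crop ≈(265,235)), above the nut. Reseating gently.

```bash
python3 -m creep '[[0,0.0008,0.0009,0.002,0,0,-0.3],[0,0,0,0.003,0,0,0],[0,0,0,0.002,0,0,0],[0,0,0,0.002,0,0,0],[0,0,0,0,0,0,0]]'; python3 st.py; python3 -m creep '[[0,0,0,0.003,0,0,0],[0,0,0,0.003,0,0,0],[0,0,0,0,0,0,0]]'; python3 st.py
```

```text
t: 15.5
tool_pos: [0.5732, -0.0286, 0.1237]
tool_rot: [3.015, 0.882, 0.001]
contact_force: [-4.2, -1.4, 4.8]
opening: 0.014
t 15.5 p [ 0.5732 -0.0286  0.1237] yaw 32.63 z [ 0.001 -0.    -1.   ] F [-4.2 -1.4  4.8] M [-0.03  0.4   0.08] q [-0.18  0.02  1.83 -0.    1.29  0.82] open 0.014004093187751674
t: 15.8
tool_pos: [0.5734, -0.0291, 0.1181]
tool_rot: [3.014, 0.882, 0.001]
contact_force: [-6.2, -3.3, 7.3]
opening: 0.014
t 15.8 p [ 0.5734 -0.0291  0.1181] yaw 32.62 z [ 0.001 -0.001 -1.   ] F [-6.2 -3.3  7.3] M [-0.19  0.4   0.09] q [-0.18  0.03  1.83 -0.    1.28  0.82] open 0.014007416465619257
```

```bash
python3 -m creep '[[0,-0.0012,0,0,0,0,0],[0,0,0,0,0,0,0],[0,0,0,0,0,0,0]]'; python3 st.py; python3 -m creep '[[0,0,0,0.002,0,0,0],[0,0,0,0.002,0,0,0],[0,0,0,0,0,0,0],[0,0,0,0,0,0,0]]'; python3 st.py
```

```text
t: 16.1
tool_pos: [0.5732, -0.0293, 0.1182]
tool_rot: [3.014, 0.882, 0.005]
contact_force: [-1.5, -1.1, 4.7]
opening: 0.0144
t 16.1 p [ 0.5732 -0.0293  0.1182] yaw 32.62 z [ 0.003 -0.    -1.   ] F [-1.5 -1.1  4.7] M [ 0.08 -0.1   0.01] q [-0.18  0.03  1.84  0.    1.28  0.82] open 0.014389371254125795
t: 16.5
tool_pos: [0.572, -0.0292, 0.1119]
tool_rot: [3.015, 0.882, 0.0]
contact_force: [1.7, -1.8, -2.7]
opening: 0.0144
t 16.5 p [ 0.572  -0.0292  0.1119] yaw 32.61 z [ 0. -0. -1.] F [ 1.7 -1.8 -2.7] M [-0.28 -0.34 -0.15] q [-0.18  0.03  1.84 -0.    1.27  0.82] open 0.014366693744720126
```

```bash
python3 -m creep '[[0,0,0.0006,0.002,0,0,0],[0,0,0,0.002,0,0,0],[0,0,0,0,0,0,0],[0,0,0,0,0,0,0]]'; python3 st.py; python3 -m creep '[[0,0.0001,-0.0044,0,0,0,3],[0,0.0001,-0.0044,0,0,0,3],[0,0.0001,-0.0044,0,0,0,3],[0,0.0001,-0.0044,0,0,0,3],[0,0,0,0,0,0,0]]'; python3 st.py
```

```text
t: 16.9
tool_pos: [0.5722, -0.0295, 0.1083]
tool_rot: [-3.015, -0.883, 0.0]
contact_force: [2.4, -0.9, -3.6]
opening: 0.0143
t 16.9 p [ 0.5722 -0.0295  0.1083] yaw 32.64 z [-0.  0. -1.] F [ 2.4 -0.9 -3.6] M [-0.01 -0.29 -0.06] q [-0.18  0.04  1.84  0.    1.26  0.82] open 0.01427616391429625
t: 17.4
tool_pos: [0.5644, -0.0136, 0.1086]
tool_rot: [3.09, 0.564, 0.001]
contact_force: [2.7, -0.3, -3.5]
opening: 0.0143
t 17.4 p [ 0.5644 -0.0136  0.1086] yaw 20.67 z [ 0.001 -0.    -1.   ] F [ 2.7 -0.3 -3.5] M [-0.   -0.32 -0.03] q [-0.16  0.02  1.86 -0.    1.26  1.05] open 0.014254767005237728
```

```bash
python3 -m creep '[[0,0.0012,-0.0062,0.001,0,0,4.2],[0,0.0002,-0.0062,0,0,0,4.2],[0,0.0002,-0.0062,0,0,0,4.2],[0,0.0002,-0.0062,0,0,0,4.2],[0,0,0,0,0,0,0]]'; python3 st.py; python3 -m creep '[[0,0.0002,-0.0062,0,0,0,4.2],[0,0.0002,-0.0062,0,0,0,4.2],[0,0.0002,-0.0062,0,0,0,4.2],[0,0.0002,-0.0062,0,0,0,4.2],[0,0.0002,-0.0062,0,0,0,4.2],[0,0.0002,-0.0062,0,0,0,4.2],[0,0.0002,-0.0062,0,0,0,4.2],[0,0.0002,-0.0062,0,0,0,4.2],[0,0,0,0,0,0,0]]'; python3 st.py
```

```text
t: 17.9
tool_pos: [0.5593, 0.0107, 0.1076]
tool_rot: [3.139, 0.108, -0.003]
contact_force: [-1.4, -1.0, -0.5]
opening: 0.0142
t 17.9 p [0.5593 0.0107 0.1076] yaw 3.94 z [-0.002 -0.    -1.   ] F [-1.4 -1.  -0.5] M [-0.09  0.21 -0.05] q [-0.11  0.01  1.87 -0.    1.26  1.39] open 0.01415861641149751
t: 18.8
tool_pos: [0.5702, 0.0587, 0.1074]
tool_rot: [3.037, -0.802, -0.003]
contact_force: [-2.2, 1.5, -0.7]
opening: 0.0141
t 18.8 p [0.5702 0.0587 0.1074] yaw -29.6 z [-0.002  0.    -1.   ] F [-2.2  1.5 -0.7] M [0.17 0.25 0.01] q [-0.03  0.04  1.84  0.    1.26  2.06] open 0.014113329183035393
```

```bash
python3 -m creep '[[0,-0.0005,0.0037,0,0,0,-2.5],[0,0,0,-0.002,0,0,0],[0,0,0,-0.006,0,0,0],[0,0,0,-0.008,0,0,0],[0,0,0,-0.006,0,0,0],[0,0,0,0,0,0,0],[0,0.0009,0.0126,0,0,0,-8.5],[0,0.0009,0.0126,0,0,0,-8.5],[0,0.0009,0.0126,0,0,0,-8.5],[0,0.0009,0.0126,0,0,0,-8.5],[0,0.0009,0.0126,0,0,0,-8.5],[0,0.0009,0.0126,0,0,0,-8.5],[0,0.0009,0.0126,0,0,0,-8.5],[0,0,0,0,0,0,0],[0,0,0,0,0,0,0],[0,0,0,0,0,0,0]]'; python3 st.py .5724 -.0290 .108 32.5
```

```text
t: 20.4
tool_pos: [0.5715, -0.0287, 0.1294]
tool_rot: [-3.018, -0.87, 0.001]
contact_force: [0.1, 0.0, -3.3]
opening: 0.0142
t 20.4 p [ 0.5715 -0.0287  0.1294] yaw 32.14 z [-0.001  0.    -1.   ] F [ 0.1  0.  -3.3] M [-0.09  0.11 -0.01] q [-0.18  0.01  1.83  0.    1.3   0.83] open 0.014210998432124401
shift mm [ 0.6  0.7 21.4]
turn -0.35754789467137016
shift after turn mm [ 0.6  0.7 21.4]
```

```bash
python3 -m creep '[[0,0.0006,0.0005,0.002,0,0,-0.3],[0,0,0,0.002,0,0,0],[0,0,0,0.002,0,0,0],[0,0,0,0.002,0,0,0],[0,0,0,0,0,0,0],[0,0,0,0,0,0,0]]'; python3 st.py .5724 -.0290 .108 32.5
```

```text
t: 21.0
tool_pos: [0.5726, -0.0293, 0.1215]
tool_rot: [-3.016, -0.88, 0.0]
contact_force: [0.1, 0.3, -3.3]
opening: 0.0143
t 21.0 p [ 0.5726 -0.0293  0.1215] yaw 32.53 z [-0.  0. -1.] F [ 0.1  0.3 -3.3] M [-0.03  0.06 -0.02] q [-0.18  0.02  1.83  0.    1.29  0.82] open 0.01430782768846593
shift mm [ 0.  -0.3 13.5]
turn 0.03073643107558155
shift after turn mm [ 0.  -0.3 13.5]
```

```bash
python3 -m creep '[[0,0,0,0.003,0,0,0],[0,0,0,0.003,0,0,0],[0,0,0,0.003,0,0,0],[0,0,0,0.002,0,0,0],[0,0,0,0.001,0,0,0],[0,0,0,0.001,0,0,0],[0,0,0,0,0,0,0]]'; python3 st.py; python3 -m creep '[[0,0.0002,-0.0059,0,0,0,4],[0,0.0002,-0.0059,0,0,0,4],[0,0.0002,-0.0059,0,0,0,4],[0,0,0,0,0,0,0],[0,0,0,0,0,0,0]]'; python3 st.py;python3 -m creep '[[0,0.0002,-0.0059,0,0,0,4],[0,0,0,0,0,0,0]]'; python3 st.py
```

```text
t: 21.7
tool_pos: [0.5725, -0.0294, 0.1084]
tool_rot: [3.016, 0.88, -0.001]
contact_force: [-0.7, -0.8, -3.1]
opening: 0.0141
t 21.7 p [ 0.5725 -0.0294  0.1084] yaw 32.54 z [-0. -0. -1.] F [-0.7 -0.8 -3.1] M [-0.24  0.23  0.01] q [-0.18  0.04  1.84 -0.    1.26  0.82] open 0.014058235648745846
t: 22.2
tool_pos: [0.5645, -0.0136, 0.1085]
tool_rot: [-3.091, -0.562, 0.001]
contact_force: [-1.8, -1.3, -2.7]
opening: 0.0143
t 22.2 p [ 0.5645 -0.0136  0.1085] yaw 20.63 z [-0.001 -0.    -1.   ] F [-1.8 -1.3 -2.7] M [-0.23  0.32 -0.05] q [-0.16  0.02  1.86 -0.    1.26  1.06] open 0.014315793615491063
t: 22.4
tool_pos: [0.5626, -0.0079, 0.1085]
tool_rot: [-3.109, -0.454, 0.001]
contact_force: [-2.1, -2.3, -2.6]
opening: 0.0141
t 22.4 p [ 0.5626 -0.0079  0.1085] yaw 16.61 z [-0.001 -0.    -1.   ] F [-2.1 -2.3 -2.6] M [-0.19  0.39 -0.06] q [-0.15  0.01  1.87 -0.    1.26  1.13] open 0.014097924682074868
```

```bash
cat > tq.py <<'E'
from st import *
o,p,R=state();F=np.array(o["contact_force"]);M=np.array(o["wrist_torque"]);r=p[:2]-np.array([.6442,.0171]);y=np.degrees(np.arctan2(R[1,0],R[0,0]))
print("yaw %.2f tau %.3f Mz %.2f Ftang %.2f Frad %.2f"%(y,M[2]+r[0]*F[1]-r[1]*F[0],M[2],-(F@R[:,1])*-1,F@R[:,0]),"z",p[2].round(4),"Fz",F[2].round(1),"t",o["t"])
E
python3 tq.py
python3 -m creep '[[0,0,-0.0059,0,0,0,4],[0,0.0002,-0.0059,0,0,0,4],[0,0,0,0,0,0,0]]'>/dev/null; python3 tq.py
python3 -m creep '[[0,0.0002,-0.0059,0,0,0,4],[0,0,0,0,0,0,0]]'>/dev/null; python3 tq.py
```

```text
yaw 16.61 tau 0.067 Mz -0.06 Ftang 1.57 Frad -2.62 z 0.1085 Fz -2.6 t 22.4
yaw 8.67 tau 0.053 Mz -0.03 Ftang 1.03 Frad -1.71 z 0.1085 Fz -2.8 t 22.7
yaw 4.70 tau 0.078 Mz 0.02 Ftang 0.69 Frad -1.11 z 0.1085 Fz -2.8 t 22.9
```

```bash

python3 -m creep '[[0,0.0002,-0.0059,0,0,0,4],[0,0,0,0,0,0,0]]'>/dev/null; python3 tq.py
python3 -m creep '[[0,0.0002,-0.0059,0,0,0,4],[0,0,0,0,0,0,0]]'>/dev/null; python3 tq.py
python3 -m creep '[[0,0.0001,-0.003,0,0,0,2],[0,0,0,0,0,0,0]]'>/dev/null; python3 tq.py
```

```text
yaw 0.72 tau 0.021 Mz 0.02 Ftang 0.05 Frad -1.24 z 0.1085 Fz -2.9 t 23.1
yaw -3.27 tau 0.053 Mz 0.03 Ftang 0.31 Frad -1.46 z 0.1085 Fz -3.9 t 23.3
yaw -5.28 tau -0.004 Mz 0.05 Ftang -0.65 Frad -1.58 z 0.1085 Fz -2.4 t 23.5
```

```bash

python3 -m creep '[[0,0.0002,-0.0059,0,0,0,4],[0,0,0,0,0,0,0]]'>/dev/null; python3 tq.py
python3 -m creep '[[0,0.0002,-0.0059,0,0,0,4],[0,0,0,0,0,0,0]]'>/dev/null; python3 tq.py
```

```text
yaw -9.28 tau 0.135 Mz 0.08 Ftang 0.67 Frad -2.25 z 0.1085 Fz -2.7 t 23.7
yaw -13.25 tau 0.474 Mz 0.22 Ftang 3.03 Frad -2.50 z 0.1085 Fz -1.7 t 23.9
```

```bash

python3 -m creep '[[0,0.0001,-0.003,0,0,0,2],[0,0,0,0,0,0,0]]'>/dev/null; python3 tq.py
```

```text
yaw -15.26 tau 0.638 Mz 0.35 Ftang 3.46 Frad -2.82 z 0.1084 Fz -1.8 t 24.1
```

The step in torque shows the nut has met the washer at about yaw −10 to −12°. Continuing in small steps to about 0.95 N·m.

```bash

python3 -m creep '[[0,0.0001,-0.003,0,0,0,2],[0,0,0,0,0,0,0],[0,0,0,0,0,0,0]]'>/dev/null; python3 tq.py
python3 -m creep '[[0,0.0001,-0.003,0,0,0,2],[0,0,0,0,0,0,0],[0,0,0,0,0,0,0]]'>/dev/null; python3 tq.py
```

```text
yaw -17.27 tau 0.675 Mz 0.35 Ftang 3.93 Frad -3.42 z 0.1084 Fz -1.6 t 24.4
yaw -19.27 tau 0.756 Mz 0.39 Ftang 4.36 Frad -4.18 z 0.1083 Fz -1.3 t 24.7
```

```bash

python3 -m creep '[[0,-0.0003,-0.003,0,0,0,2],[0,0,0,0,0,0,0],[0,0,0,0,0,0,0]]'>/dev/null; python3 tq.py
python3 -m creep '[[0,0,-0.003,0,0,0,2],[0,0,0,0,0,0,0],[0,0,0,0,0,0,0]]'>/dev/null; python3 tq.py
```

```text
yaw -21.27 tau 0.652 Mz 0.36 Ftang 3.48 Frad -2.50 z 0.1084 Fz -1.2 t 25.0
yaw -23.27 tau 0.818 Mz 0.43 Ftang 4.59 Frad -2.57 z 0.1084 Fz -1.8 t 25.3
```

```bash

python3 -m creep '[[0,0,-0.0015,0,0,0,1],[0,0,0,0,0,0,0],[0,0,0,0,0,0,0]]'>/dev/null; python3 tq.py
python3 -m creep '[[0,0,0,0,0,0,0]]'>/dev/null; python3 tq.py
python3 -m creep '[[0,0,0.003,0,0,0,-2],[0,0,0.003,0,0,0,-2],[0,0,0.0015,0,0,0,-1],[0,0,0,0,0,0,0]]'>/dev/null; python3 tq.py
```

```text
yaw -24.26 tau 0.810 Mz 0.41 Ftang 4.76 Frad -1.54 z 0.1084 Fz -1.9 t 25.6
yaw -24.26 tau 0.855 Mz 0.46 Ftang 4.71 Frad -2.36 z 0.1084 Fz -2.4 t 25.7
yaw -19.42 tau 0.062 Mz 0.09 Ftang -0.27 Frad -0.40 z 0.1086 Fz -3.1 t 26.1
```

Torque released to ~0 with the nut not dragged back (within the play). Lifting off and returning to the tray.

```bash

python3 -m creep '[[0,0,0,-0.003,0,0,0],[0,0,0,-0.006,0,0,0],[0,0,0,-0.008,0,0,0],[0,0,0,-0.008,0,0,0],[0,0,0,0,0,0,0]]'; python3 tq.py
python3 -m creep '[[0,0,0,-0.02,0,0,0],[0,0,0,-0.035,0,0,0],[0,0,0,-0.035,0,0,0],[0,0,0,-0.03,0,0,0],[0,0,0,0,0,0,0],[0,0,0,0,0,0,0]]'; python3 st.py .4649 -.41 .2416 9.67;python3 - <<'E'
from st import *
o,p,R=state();d=R.T@(np.array([.4649,-.41,.2416])-p);print(d/13)
E
```

```text
t: 26.6
tool_pos: [0.5652, 0.0445, 0.1362]
tool_rot: [-3.096, 0.531, -0.007]
contact_force: [-0.0, -0.5, -3.3]
opening: 0.0142
yaw -19.46 tau 0.040 Mz 0.00 Ftang 0.47 Frad 0.12 z 0.1362 Fz -3.3 t 26.6
t: 27.2
tool_pos: [0.5637, 0.0446, 0.2536]
tool_rot: [-3.096, 0.531, -0.002]
contact_force: [-0.3, -0.4, -3.2]
opening: 0.0144
t 27.2 p [0.5637 0.0446 0.2536] yaw -19.46 z [ 0.001 -0.    -1.   ] F [-0.3 -0.4 -3.2] M [ 0.    0.09 -0.02] q [-0.05 -0.1   1.73 -0.    1.51  1.86] open 0.014388060906894004
shift mm [ 58.3 461.6  11.9]
turn -29.133772779506643
shift after turn mm [-173.8  431.5   12. ]
[0.00448229 0.0355051  0.00091855]
```

```bash

python3 -m creep '[[0,0.0045,0.0355,0,0,0,0],[0,0.0045,0.0355,0,0,0,0],[0,0.0045,0.0355,0,0,0,0],[0,0.0045,0.0355,0,0,0,0],[0,0.0045,0.0355,0,0,0,0],[0,0.0045,0.0355,0,0,0,0],[0,0.0045,0.0355,0,0,0,0],[0,0.0045,0.0355,0,0,0,0],[0,0.0045,0.0355,0,0,0,0],[0,0.0045,0.0355,0,0,0,0],[0,0.0045,0.0355,0,0,0,0],[0,0.0045,0.0355,0,0,0,0],[0,0.0045,0.0355,0,0,0,0],[0,0,0,0,0,0,-7.28],[0,0,0,0,0,0,-7.28],[0,0,0,0,0,0,-7.28],[0,0,0,0,0,0,-7.28],[0,0,0,0,0,0,0],[0,0,0,0,0,0,0],[0,0,0,0,0,0,0]]'; python3 st.py .4649 -.41 .06 9.67
python3 - <<'E'
from nutfit import *
t=img("top");s=img("scene");cv2.imwrite("pics/t7.png",t);cv2.imwrite("pics/s7.png",s)
for c,im,b in(("t",t,(240,122,262,146)),):
    T=brass(im)[b[1]:b[3],b[0]:b[2]]
    for y in range(-30,30,5):
        m=soft("top",None,b,nutpolys(.6438,.0174,.121,np.radians(y)));a=(m*T).sum()/(m*m).sum();print(y,round(((a*m-T)**2).sum(),2),end="; ")
E
```

```text
t: 29.2
tool_pos: [0.4647, -0.4096, 0.2522]
tool_rot: [-3.129, -0.262, 0.002]
contact_force: [0.0, -0.2, -2.8]
opening: 0.0141
t 29.2 p [ 0.4647 -0.4096  0.2522] yaw 9.56 z [-0.001  0.001 -1.   ] F [ 0.  -0.2 -2.8] M [-0.04  0.05 -0.03] q [-0.84  0.03  1.6  -0.    1.51  0.56] open 0.014132651268827559
shift mm [  0.4   0.7 192.2]
turn -0.11254040621747663
shift after turn mm [  0.2   0.4 192.2]
-30 3.7; -25 3.37; -20 3.15; -15 2.96; -10 2.96; -5 3.14; 0 3.45; 5 3.63; 10 3.94; 15 4.1; 20 4.16; 25 3.93;
```

```bash

python3 -m creep '[[0,0.0003,0.0004,0.03,0,0,0],[0,0,0,0.04,0,0,0],[0,0,0,0.04,0,0,0],[0,0,0,0.04,0,0,0],[0,0,0,0.035,0,0,0],[0,0,0,0.025,0,0,0],[0,0,0,0.01,0,0,0],[0,0,0,0,0,0,0],[0,0,0,0,0,0,0],[0,0,0,0,0,0,0]]'; python3 st.py .4649 -.41 .021 9.67
python3 -m creep '[[0,0,0,0.003,0,0,0],[0,0,0,0.003,0,0,0],[0,0,0,0.002,0,0,0],[0,0,0,0,0,0,0],[0,0,0,0,0,0,0]]'; python3 st.py .4649 -.41 .021 9.67
python3 - <<'E'
from h import *
t=img("top");s=img("scene")
cv2.imwrite("pics/z7.png",np.hstack([crop(t,350,146,424,244,5),crop(s,85,180,160,278,5)]))
E
```

```text
t: 30.3
tool_pos: [0.4667, -0.4118, 0.0362]
tool_rot: [3.127, 0.264, 0.004]
contact_force: [-0.3, 0.4, -2.9]
opening: 0.0139
t 30.3 p [ 0.4667 -0.4118  0.0362] yaw 9.65 z [ 0.003 -0.003 -1.   ] F [-0.3  0.4 -2.9] M [-0.02  0.09 -0.02] q [-0.84  0.24  1.76 -0.    1.14  0.56] open 0.013929646826579493
shift mm [-1.5 -2.1 15.1]
turn -0.018970072033312135
shift after turn mm [-1.4 -2.1 15.2]
t: 30.8
tool_pos: [0.4653, -0.4102, 0.0253]
tool_rot: [-3.13, -0.264, 0.0]
contact_force: [-0.2, -0.1, -3.2]
opening: 0.0142
t 30.8 p [ 0.4653 -0.4102  0.0253] yaw 9.66 z [-0.  0. -1.] F [-0.2 -0.1 -3.2] M [-0.05  0.09 -0.06] q [-0.84  0.25  1.76  0.    1.13  0.56] open 0.014161605418856386
shift mm [-0.3 -0.3  4.3]
turn -0.01368745004236871
shift after turn mm [-0.3 -0.3  4.3]
```

View pics/z7.png

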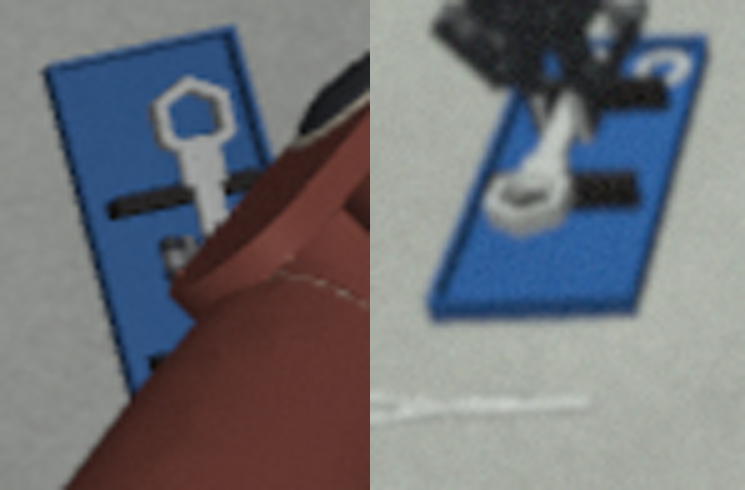

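The wrench is over its old place (ring ≈(193,113) vs (190,117) before) and still slightly above the rests. Lowering until it touches.

```bash

python3 -m creep '[[0,0,0,0.0015,0,0,0],[0,0,0,0.0015,0,0,0],[0,0,0,0,0,0,0],[0,0,0,0,0,0,0]]'; python3 st.py
python3 -m creep '[[0,0,0,0.001,0,0,0],[0,0,0,0,0,0,0],[0,0,0,0,0,0,0]]'; python3 st.py
```

```text
t: 31.3
tool_pos: [0.4658, -0.4107, 0.0234]
tool_rot: [3.13, 0.264, 0.001]
contact_force: [0.1, 2.1, 3.1]
opening: 0.014
t 31.3 p [ 0.4658 -0.4107  0.0234] yaw 9.66 z [ 0.001 -0.001 -1.   ] F [0.1 2.1 3.1] M [ 0.11  0.37 -0.08] q [-0.84  0.25  1.76 -0.    1.13  0.56] open 0.01396765460879217
t: 31.6
tool_pos: [0.4659, -0.4107, 0.0226]
tool_rot: [3.13, 0.264, 0.001]
contact_force: [-0.2, 2.8, 5.9]
opening: 0.0137
t 31.6 p [ 0.4659 -0.4107  0.0226] yaw 9.66 z [ 0.001 -0.001 -1.   ] F [-0.2  2.8  5.9] M [ 0.25  0.57 -0.05] q [-0.84  0.25  1.76 -0.    1.13  0.56] open 0.013692043106836542
```

```bash

python3 -m creep '[[0.2,0,0,-0.0005,0,0,0],[0.3,0,0,0,0,0,0],[0.45,0,0,0,0,0,0],[0.45,0,0,0,0,0,0],[0.45,0,0,0,0,0,0]]'; python3 st.py
python3 -m creep '[[0.45,0,0,-0.01,0,0,0],[0.45,0,0,-0.03,0,0,0],[0.45,0,0,-0.04,0,0,0],[0.45,0,0,-0.04,0,0,0],[0.45,0,0,-0.04,0,0,0],[0.45,0,0,-0.04,0,0,0],[0.45,-0.03,0,0,0,0,0],[0.45,-0.03,0.03,0,0,0,0],[0.45,0,0.04,0,0,0,0],[0.45,0,0.04,0,0,0,0],[0.45,0,0.04,0,0,0,0],[0.45,0,0,0,0,0,0],[0.45,0,0,0,0,0,0],[0.45,0,0,0,0,0,0]]'; python3 st.py
python3 - <<'E'
from nutfit import *
t=img("top");s=img("scene");cv2.imwrite("pics/t9.png",t);cv2.imwrite("pics/s9.png",s)
out=np.zeros((590,800,3),np.uint8);a=crop(t,352,146,424,244,6);out[:588,:432]=a
a=crop(t,232,104,268,144,7);out[:280,440:692]=a;a=crop(s,85,180,160,240,4.5);out[300:570,440:778]=a[:,:338];cv2.imwrite("pics/z9.png",out)
E
```

```text
t: 32.1
tool_pos: [0.4653, -0.4103, 0.0218]
tool_rot: [-3.13, -0.264, 0.0]
contact_force: [0.4, 0.1, -0.4]
opening: 0.0384
t 32.1 p [ 0.4653 -0.4103  0.0218] yaw 9.65 z [-0.  0. -1.] F [ 0.4  0.1 -0.4] M [ 0.01 -0.06  0.01] q [-0.84  0.25  1.76  0.    1.12  0.56] open 0.03839834732342903
t: 33.5
tool_pos: [0.4315, -0.5674, 0.2226]
tool_rot: [-3.13, -0.265, -0.0]
contact_force: [-1.7, 0.2, 0.5]
opening: 0.0386
t 33.5 p [ 0.4315 -0.5674  0.2226] yaw 9.69 z [ 0.  0. -1.] F [-1.7  0.2  0.5] M [ 0.01 -0.01 -0.  ] q [-1.03  0.26  1.4   0.    1.48  0.38] open 0.03855909997801198
```

View pics/z9.png

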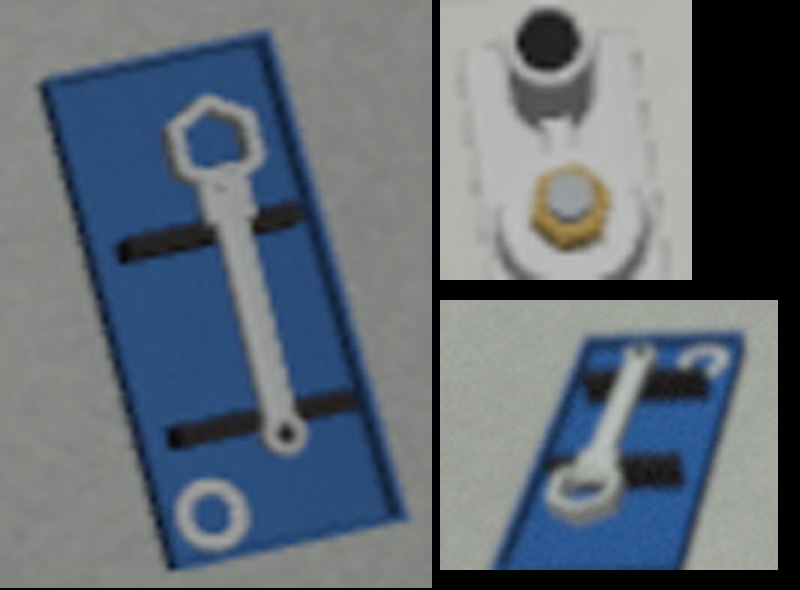

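The wrench is back across both rests (ring (215,147), end (285,436) in the crop, same as at the start). The washer and tray are untouched and the arm is clear. Handing in.

```bash
python3 -c "
from station import finish_job
print(finish_job())"
```

```text
the job is handed in; nothing more can be done
None
```

I tightened the nut with the ring wrench, laid the wrench back across the tray's two rests, and handed the job in with the arm clear after about 33.6 s.

- **Strokes:** There were three clockwise strokes of about 20°, 62° and 57° on the wrench, two of them after an eased lift and gentle reseat. In the first reseat the ring caught on the nut's edge with about 10 N. A shift of roughly 1 mm sideways let it slip on. The second reseat went on cleanly.
- **Tightness:** The washer was met at a wrench yaw of about −10 to −14°, where the torque stepped from about 0.1 to 0.6 N·m. I stopped at a reading of about 0.81 to 0.86 N·m. I estimate 0.10 to 0.16 rad past contact, against the 0.07 to 0.30 window. This comes from torque and angle only, since the washer cannot be seen directly. The torque readings scatter by about 0.06 N·m, and one on the way up dipped (0.76, then 0.65, then 0.82).
- **Releasing the wrench:** I eased back 5° before lifting. The torque fell to about 0.05 N·m, so the nut was not dragged loose.
- **Last checks:** In the final pictures the wrench lies on both rests where it started, and the flat washer is unmoved. No forces above about 10 N were felt in the readings I took, and no contact with the housings showed up. I did not check the other loose items one by one after the job.

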